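# Open the mould clamp

## Task

Free the plaster mould from its bench clamp: press the orange release button on the sliding jaw all the way down so that it stays down, then push the blue jaw back along its bar, away from the mould, until it rests against the brass stop collar. Keep the fingers together and only press and push with them, never taking any part between them; leave the mould standing where it is, and do not disturb the bowl, the pot or the jar.

Things in the scene. Friction and masses are not known exactly. Their poses are not given: they have to be found in the camera images.
- clamp: Bench clamp fixed to the table: wooden board 120 (x) by 400 (y) by 15 mm with a toothed steel bar 30 mm wide along y (top 38 mm above the table). Origin at table height on the bar's centre line (board from y -145 to +255 mm). z up; the jaw opens to +y. Grey fixed jaw at y -100 to -114 mm, 98 mm high. Place and yaw vary.
- jaw (a joint): How far the blue sliding jaw has been pushed back along the bar, in m: 0 closed against the mould, grows towards the clamp's +y. With the release button up, the bar's teeth hold it to within 1 mm; with the button fully down it slides with about 3 N of friction (more when fast) until it meets the brass collar, and stays where it is left.
- release (a joint): How far the release button is pressed, in m: 0 up, 0.010 fully down against its stop. It takes about 3 N, and stays down when let go. The jaw is free from about 0.008.
- release_top (a point): Centre of the top of the round orange button, 30 mm across, pressed straight down. It rides on the carriage, 42 mm beyond (clamp +y) the push plate's centre, its top 78 mm above the table when up and 68 mm when down; it stands in a black rim 38 mm across, 59 mm high.
- push_plate (a point): Point inside the upright blue push plate on the carriage, 12 mm below its top edge. Plate 60 mm wide (clamp x), 12 mm thick (clamp y), top 102 mm above the table. Push its mould-side face (6 mm from here towards clamp -y). Between that face and the jaw's face plate is a clear space 58 mm long, open above and at the sides, its floor (the carriage) 55 mm above the table.
- jaw_tail (a point): Centre of the carriage's rear end face, the face that meets the collar; 64 mm beyond (clamp +y) the push plate's point, 48 mm above the table. The carriage is 50 mm wide, its top 55 mm above the table; at its other end stands the jaw's face plate, against the mould, 80 mm wide, 14 mm thick, top 99 mm above the table.
- collar: Brass stop collar fixed on the bar, 50 mm wide, 22 mm thick along the bar, top 54 mm above the table, with a black screw head on it up to 66 mm. Its axes are the clamp's; origin at table height in the plane of the face towards the jaw. Its place along the bar changes from run to run; the jaw cannot pass it.
- collar_face (a point): Centre of the collar's face towards the jaw, 48 mm above the table; the jaw's tail ends up against this point.
- mould_center (a point): Centre of the two-part white plaster mould, 84 (x) by 70 (y) by 60 mm, loose, about 0.6 kg, standing in the clamp between the fixed jaw and the sliding jaw on two wooden rests; its top is 102 mm above the table.
- bowl_center (a point): Centre (half-way up) of a loose red plastic bowl, 120 mm across, 75 mm high, standing beside the clamp.
- pot_center (a point): Centre (half-way up) of a loose grey clay pot, 64 mm across, 75 mm high.
- jar_center (a point): Centre (half-way up) of a loose blue jar, 56 mm across, 75 mm high.
Things that resemble listed ones, but are neither listed nor needed, are in the scene too. Leave any purple or turquoise look-alike of the part that bears mould_center alone.

How it is judged:
On the way, in this order (a step that is already met when the one before it is completed fails the run):
1. the release button is pressed fully down while the jaw is still closed (value of joint release above 0.0085 m and value of joint jaw below 0.005 m), for 0.1 s.
2. the jaw is pushed back against the collar (y of jaw_tail in the frame of collar above -0.004 m), for 0.2 s.
At the end, for the whole second after the job is handed in: The jaw's tail rests against the brass collar (gap under 4 mm), at rest, the release button is still down (8 mm or more), the mould stands upright within 10 mm of where it was, and the bowl, pot and jar are within 15 mm of where they were (y of jaw_tail in the frame of collar above -0.004 m and value of joint release above 0.008 m and velocity of joint jaw between -0.005 and 0.005 m/s and angle between mould_center's own z axis and vertical below 0.1 rad and distance of mould_center from where it was at the start of the episode below 0.01 m and distance of each of bowl_center, pot_center, jar_center from where it was at the start of the episode below 0.015 m); the robot touches nothing.
It fails at once if the mould is shifted more than 10 mm, lifted or tipped (distance of mould_center from where it was at the start of the episode above 0.01 m or angle between mould_center's own z axis and vertical above 0.1 rad).
It fails at once if the red bowl is moved more than 15 mm, lifted or tipped (distance of bowl_center from where it was at the start of the episode above 0.015 m or angle between bowl_center's own z axis and vertical above 0.2 rad).
It fails at once if the grey pot is moved more than 15 mm, lifted or tipped (distance of pot_center from where it was at the start of the episode above 0.015 m or angle between pot_center's own z axis and vertical above 0.2 rad).
It fails at once if the blue jar is moved more than 15 mm, lifted or tipped (distance of jar_center from where it was at the start of the episode above 0.015 m or angle between jar_center's own z axis and vertical above 0.2 rad).
It fails at once if the button, the push plate, the jaw's face plate or the mould is taken between the fingers ((x of the grasp point in the frame of push_plate between -0.032 and 0.032 m and y of the grasp point in the frame of push_plate between -0.005 and 0.005 m and z of the grasp point in the frame of push_plate between -0.05 and 0.008 m) or (x of the grasp point in the frame of push_plate between -0.042 and 0.042 m and y of the grasp point in the frame of push_plate between -0.077 and -0.065 m and z of the grasp point in the frame of push_plate between -0.05 and 0.005 m) or (x of the grasp point in the frame of release_top between -0.012 and 0.012 m and y of the grasp point in the frame of release_top between -0.012 and 0.012 m and z of the grasp point in the frame of release_top between -0.03 and -0.003 m) or (x of the grasp point in the frame of mould_center between -0.04 and 0.04 m and y of the grasp point in the frame of mould_center between -0.033 and 0.033 m and z of the grasp point in the frame of mould_center between -0.03 and 0.026 m)).
It also fails if it takes over 38 s, if anything falls off the work surface, if the arm or the gripper's body presses on something with over 40 N, if the wrist force passes 120 N, or if a joint passes its speed limit or range.

## Robot

A 6-joint arm with a two-finger parallel gripper is mounted at the origin on the work surface. World frame = base frame: x ahead of the robot, y to its left, z up, the work surface at z = 0. Lengths are in m, angles in rad, forces in N, time in s.
With the tool pointing down it reaches from about 0.225 to 0.875 m from the base axis. Payload 3.4 kg.
Tool frame: the origin (TCP) lies on the centre line of the jaws, within the pads' length; the fingertips stand 17 mm ahead of it and the grasp point (between the pads) lies 2 mm behind it (manip.finger_overhang is the distance from the TCP to the fingertips, in m); y points along the fingers, x is the direction in which the jaws open and shut, and the axes are right-handed (so a half turn about y gives the same grasp; the last joint's range is limited). The gripper opens to 85 mm and grips with 20 to 120 N. Pads are 22 mm wide; open, the fingers measure 114 mm over their backs; the gripper's body (76 mm by 85 mm) begins 54 mm behind the grasp point. The pads swing forward as they close: fully open they stand 13 mm farther back than shut.
Start: joints at [1.227, 0.276, 1.505, -0, 1.361, -0.121], TCP at [0.127, 0.561, 0.248] pointing down, gripper open.
Joint ranges: [-2.89, 2.89], [-0.75, 2.08], [0.22, 2.7], [-1.18, 4.32], [0.11, 2.71], [-2.7, 2.7]. Speed limits (rad/s): [2.57, 2.57, 3.14, 3.14, 3.14, 3.14].

## Interface

Orientations are given as a unit quaternion [w, x, y, z].
In Python, from rig import manip gives the robot as it stands.
- The arm moves only by the tool arm_command, never from a script. Its argument "commands" is a list of rows, each a list of 3 entries, a list of its own where there are three numbers: the finger opening in cm, from 0 to 8.54, then the shift along the world's x, y, z in cm, then the turn about the world's z in rad. A call has 1 to 12 rows; each row shifts and turns the commanded pose from where the row before left it; what a row does not reach is not made up. A row lasts 1/10 s, in which the tool goes at most 50 mm and 8.59 degrees, less where a joint would pass 70% of its speed; a pose out of reach is approached as far as the arm can. A call with a gripper value outside its range is refused whole. The fingers move at their own pace and stop on an object; "grip_force" is the grip in N (left out, the last holds). Time passes only in rows, so rows that do not move let the fingers close. It gives the time, the measured TCP pose, the force and the opening at its end, in the units of the state.
- manip.get_state(): the state, without advancing time (a new reading comes with each control period).
- manip.get_image(name): name is "scene" or "top" or "wrist"; returns a dict with "pixels" (420x560x3 uint8, red, green, blue), "range_z" (420x560 float32, m along the optical axis (not along the pixel's ray), 0 where there is no reading), "intrinsics" (3x3 intrinsics, pixels), "R" (3x3) and "t" (3): a world point X has camera coordinates R X + t. Camera axes: x right, y down, z forward; pixel columns grow to the right and rows downward; lengths in m; the calibration is good to about 2 mm. A picture is of the moment at which its call begins.
- manip.sign_off(): hands the job in, once; it reports no verdict.
The state is a dict: "clock": time; "qpos": joint angles; "qd": joint speeds; "effort": joint torques, N m; "position": TCP position; "ee_rot": TCP orientation; "contact_force": force on the tool from outside, world axes, zero at the start; "moment": the same for the moment, N m; "width": finger opening in m.
Only numpy, scipy, OpenCV 4.12 (cv2) and the standard library are available. Lean on these libraries where they do the work, as an engineer would, in place of code of your own. Each camera call takes 0.05 s, during which the arm holds its last target.

## Working session

There is one attempt and no reset: what is moved stays moved. The work goes in short steps, Python scripts to look and compute and a tool call to move; the robot and the scene stay as the last step left them, time stands still between calls to the robot, and variables do not carry over. Pictures are saved under pics/ and viewed, and the job is handed in when it is done.

Besides the shell and the picture viewer there is one more tool, called after ">>>" by a JSON object that holds its "name" and its "arguments", one argument or row to a line. arm_command: Moves the arm, as the interface text tells. Its arguments: {"type":"object","properties":{"commands":{"type":"array"},"grip_force":{"type":"number"}},"required":["commands"]}

```bash
mkdir -p pics; ls; python3 - <<'E'
from rig import manip
import cv2,numpy as np
s=manip.get_state()
for k in s: print(k,np.round(s[k],4))
for n in ["scene","top"]:
    d=manip.get_image(n); np.savez(f"{n}0.npz",**d)
    cv2.imwrite(f"pics/{n}0.png",cv2.cvtColor(d["pixels"],cv2.COLOR_RGB2BGR))
    print(n,d["intrinsics"].round(1).tolist(),d["R"].round(3).tolist(),d["t"].round(3).tolist(),(d["range_z"]>0).mean())
E
```

```text
pics
clock 0.0
qpos [ 1.227   0.2766  1.5062 -0.      1.3607 -0.121 ]
qd [-0.0001  0.0009 -0.0008  0.003   0.0001  0.0001]
effort [ 1.10000e-03 -4.16780e+01 -2.45807e+01  3.00000e-04  1.07000e-02
 -0.00000e+00]
position [0.1269 0.5603 0.2474]
ee_rot [-0.5521  0.5528  0.4408 -0.4419]
contact_force [ 0.9561 -0.2422  0.1298]
moment [-0.0031  0.0565  0.049 ]
width 0.0854
scene [[543.9, 0.0, 273.5], [0.0, 543.9, 206.0], [0.0, 0.0, 1.0]] [[-0.753, 0.659, 0.004], [0.382, 0.441, -0.812], [-0.536, -0.609, -0.584]] [0.491, -0.126, 1.384] 0.9959778911564626
top [[510.5, 0.0, 277.7], [0.0, 510.5, 208.6], [0.0, 0.0, 1.0]] [[-0.024, -0.999, -0.039], [-0.993, 0.028, -0.113], [0.114, 0.036, -0.993]] [-0.062, 0.561, 1.019] 0.9960671768707483
```

View pics/scene0.png

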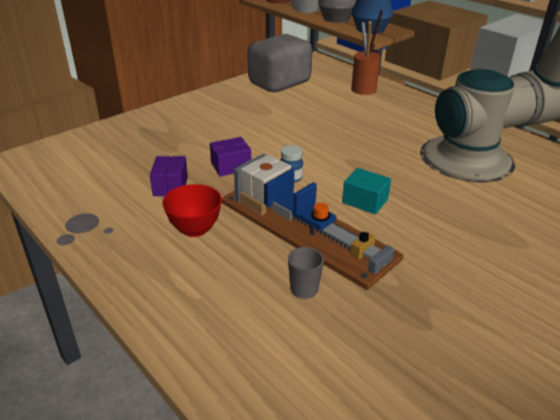

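View pics/top0.png

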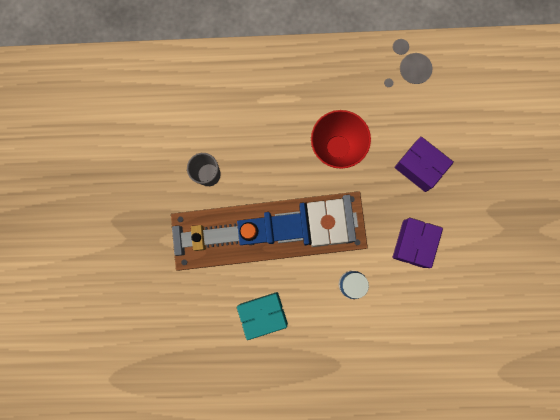

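The top view shows the orange button at (248,231), the push plate at (268,228), the face plate at (304,223), the white mould at (328,222) and the brass collar at (196,238). The bowl is at (341,139), the pot at (204,169) and the jar at (354,285).

Possible mix-ups, by top-view pixel:
- **Mould:** the purple blocks at (424,164) and (417,243), and the turquoise block at (262,316). I choose the white one at (328,222), which stands in the clamp.
- **Button:** the brown spot on the mould at (328,222), and the collar's black screw at (196,238). I choose the orange disc at (248,231).
- **Plate:** the face plate at (304,223). The push plate is the one next to the button, at (268,228).

```bash
cat > h.py <<'E'
import numpy as np,cv2
def load(n): return dict(np.load(n))
def cloud(d):
    K=d["intrinsics"];z=d["range_z"];v,u=np.mgrid[:z.shape[0],:z.shape[1]]
    P=np.stack([(u-K[0,2])/K[0,0]*z,(v-K[1,2])/K[1,1]*z,z],-1)
    return (P-d["t"])@d["R"]
def ray(d,u,v,h):
    K=d["intrinsics"];c=-d["R"].T@d["t"];r=d["R"].T@np.array([(u-K[0,2])/K[0,0],(v-K[1,2])/K[1,1],1])
    return c+r*(h-c[2])/r[2]
def hsv(d): return cv2.cvtColor(d["pixels"],cv2.COLOR_RGB2HSV)
E
python3 - <<'E'
from h import *
for n in ["top","scene"]:
    d=load(n+"0.npz");C=cloud(d);H=hsv(d);h,s,v=[H[...,i].astype(int) for i in range(3)];z=C[...,2]
    def rep(name,m):
        nn,l,st,ce=cv2.connectedComponentsWithStats(m.astype(np.uint8))
        for i in range(1,nn):
            if st[i,4]>25:
                q=C[l==i]; print(n,name,st[i].tolist(),"cen",ce[i].round(1),"med",np.median(q,0).round(4),"min",q.min(0).round(3),"max",q.max(0).round(3))
    inR=(C[...,0]>.2)&(C[...,0]<.9)&(abs(C[...,1])<.5)&(z<.2)&(z>-.02)
    rep("orange",(h>5)&(h<16)&(s>200)&(v>180)&inR)
    rep("brass",(h>15)&(h<28)&(s>150)&(z>.03)&inR)
    rep("blue",(h>105)&(h<122)&(s>120)&(z>.02)&inR)
    rep("blue_hi",(h>105)&(h<122)&(s>120)&(z>.085)&inR)
    rep("white",(s<60)&(v>150)&(z>.05)&inR)
    rep("red",((h<4)|(h>176))&(s>180)&(z>.01)&inR)
    rep("dark",(v<70)&(s<120)&(z>.055)&inR)
d=load("top0.npz")
cv2.imwrite("pics/crop0.png",cv2.cvtColor(cv2.resize(d["pixels"][180:290,160:380],None,fx=3.6,fy=3.6,interpolation=cv2.INTER_CUBIC),cv2.COLOR_RGB2BGR))
E
```

```text
top orange [241, 224, 14, 14, 157] cen [247.3 230.4] med [ 0.513  -0.0178  0.0779] min [ 0.499 -0.032  0.073] max [ 0.525 -0.005  0.083]
top brass [191, 225, 14, 26, 220] cen [198.  237.5] med [0.5009 0.083  0.0535] min [0.478 0.074 0.031] max [0.528 0.098 0.066]
top blue [237, 203, 73, 42, 1561] cen [278.3 227.5] med [ 0.5182 -0.0795  0.0561] min [ 0.483 -0.138  0.05 ] max [0.561 0.005 0.106]
top blue_hi [300, 203, 10, 42, 226] cen [304.1 223.6] med [ 0.5207 -0.1292  0.0987] min [ 0.483 -0.138  0.086] max [ 0.561 -0.122  0.103]
top blue_hi [264, 212, 10, 31, 197] cen [268.2 227.2] med [ 0.5163 -0.0605  0.1012] min [ 0.488 -0.068  0.087] max [ 0.546 -0.053  0.106]
top white [326, 199, 22, 44, 654] cen [337.  220.6] med [ 0.5256 -0.1923  0.1022] min [ 0.484 -0.21   0.097] max [ 0.567 -0.172  0.108]
top white [307, 201, 22, 45, 674] cen [317.  222.9] med [ 0.5214 -0.1533  0.1018] min [ 0.48  -0.174  0.097] max [ 0.564 -0.136  0.108]
top white [343, 273, 26, 25, 509] cen [355.3 285.2] med [ 0.4018 -0.2244  0.0751] min [ 0.379 -0.249  0.068] max [ 0.425 -0.2    0.08 ]
top red [311, 110, 
[... 1661 characters left out ...]
[ 0.48  -0.206  0.096] max [ 0.567 -0.131  0.105]
scene red [163, 185, 59, 51, 2239] cen [192.4 208.1] med [ 0.6871 -0.2262  0.0515] min [ 0.634 -0.264  0.01 ] max [ 0.752 -0.144  0.077]
scene dark [234, 170, 4, 18, 47] cen [235.8 178.5] med [ 0.5765 -0.2098  0.0749] min [ 0.574 -0.215  0.055] max [ 0.579 -0.204  0.096]
scene dark [359, 232, 9, 9, 60] cen [363.3 236.4] med [0.5088 0.0909 0.0645] min [0.498 0.082 0.056] max [0.516 0.098 0.067]
scene dark [312, 251, 10, 13, 85] cen [316.9 256.5] med [0.6164 0.0752 0.0664] min [0.612 0.064 0.055] max [0.628 0.097 0.075]
scene dark [289, 262, 13, 16, 98] cen [294.3 270.7] med [0.6718 0.0769 0.0653] min [0.668 0.06  0.055] max [0.675 0.089 0.076]
```

View pics/crop0.png

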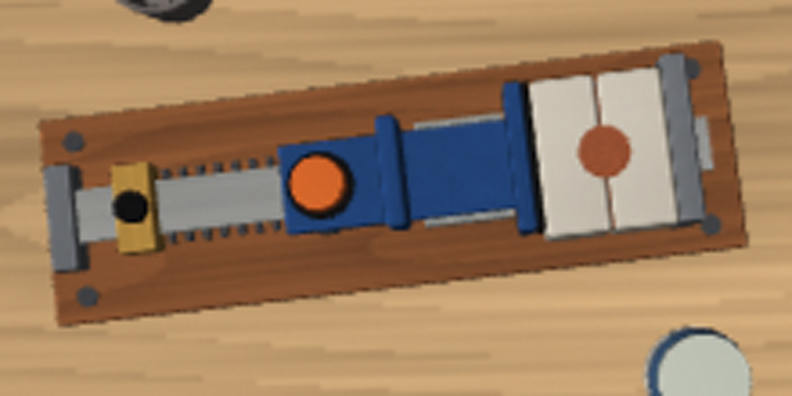

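The crop confirms my choice: an orange disc in a black rim on the blue carriage, then the push plate, the face plate, the white mould and the brass collar. The measured heights are right too (button 78 mm, plates 101 and 99, collar 54, mould 102). Next I work out the yaw and the offsets.

```bash
python3 - <<'E'
from h import *
from rig import manip
from scipy.spatial.transform import Rotation as R
d=load("top0.npz");C=cloud(d);H=hsv(d);h,s,v=[H[...,i].astype(int) for i in range(3)];z=C[...,2]
b=(h>100)&(h<126)&(s>120)
for lo,hi,lab in [(.085,.11,'plates')]:
    nn,l,st,ce=cv2.connectedComponentsWithStats((b&(z>lo)&(z<hi)).astype(np.uint8))
    for i in range(1,nn):
        if st[i,4]>100:
            r=cv2.minAreaRect(C[l==i][:,:2].astype(np.float32)*1000);print(lab,np.round(r[0]),np.round(r[1]),r[2])
m=(s<70)&(v>130)&(z>.097)&(z<.108)&(C[...,0]>.45)
m=cv2.morphologyEx(m.astype(np.uint8),cv2.MORPH_CLOSE,np.ones((13,13)))>0
print("mould",cv2.minAreaRect(C[m&(z>.095)][:,:2].astype(np.float32)*1000))
# board
m=(z>.009)&(z<.022)&(C[...,0]>.42)&(C[...,0]<.6)&(C[...,1]>-.26)&(C[...,1]<.17)
nn,l,st,ce=cv2.connectedComponentsWithStats(m.astype(np.uint8));i=1+st[1:,4].argmax()
print("board",cv2.minAreaRect(C[m][:,:2].astype(np.float32)*1000))
m=(z>.05)&(z<.058)&(h>15)&(h<28)&(s>130)&(C[...,1]>.05)&(C[...,1]<.13)
print("collar",cv2.minAreaRect(C[m][:,:2].astype(np.float32)*1000))
m=(z>.05)&(z<.058)&b
print("carriage",cv2.minAreaRect(C[m][:,:2].astype(np.float32)*1000))
q=manip.get_state()["ee_rot"];print(R.from_quat([q[1],q[2],q[3],q[0]]).as_matrix().round(3))
E
```

```text
plates [ 522. -129.] [79. 11.] 4.97658109664917
plates [516. -60.] [59. 12.] 5.478006839752197
mould ((501.52862548828125, -168.67388916015625), (85.07821655273438, 139.65472412109375), 79.96299743652344)
board ((495.1510925292969, -56.2442626953125), (163.50193786621094, 400.2304382324219), 4.990303039550781)
collar ((503.2583312988281, 86.49525451660156), (49.31462097167969, 21.56743621826172), 4.580179214477539)
carriage ((490.636962890625, -112.82037353515625), (248.93309020996094, 103.13081359863281), 64.18221282958984)
[[ 0.221 -0.001 -0.975]
 [ 0.975 -0.002  0.221]
 [-0.002 -1.     0.   ]]
```

>>> {"name": "arm_command", "arguments": {
  "commands": [
    [0, [1.2, -1.8, 0], 0.1],
    [0, [2.4, -3.6, 0], 0.1],
    [0, [2.4, -3.6, 0], 0.11],
    [0, [2.4, -3.6, 0], 0],
    [0, [2.4, -3.6, 0], 0],
    [0, [2.4, -3.6, 0], 0],
    [0, [2.4, -3.6, 0], 0],
    [0, [2.4, -3.6, 0], 0],
    [0, [2.4, -3.6, 0], 0],
    [0, [2.4, -3.6, 0], 0],
    [0, [2.4, -3.6, 0], 0],
    [0, [2.4, -3.6, 0], 0]
  ],
  "grip_force": 40
}}

```text
clock: 1.3
position: [0.4034, 0.1452, 0.2482]
ee_rot: [-0.478, 0.478, 0.521, -0.521]
contact_force: [1.4, 0.7, 0.4]
width: -0.0002
```

>>> {"name": "arm_command", "arguments": {
  "commands": [
    [0, [2.4, -3.6, 0], 0],
    [0, [2.4, -3.6, 0], 0],
    [0, [2.4, -3.6, 0], 0],
    [0, [2.4, -3.6, 0], 0],
    [0, [1.4, -2.1, 0], 0],
    [0, [0, 0, -2], 0],
    [0, [0, 0, -3], 0],
    [0, [0, 0, -3], 0],
    [0, [0, 0, -2], 0],
    [0, [0, 0, 0], 0],
    [0, [0, 0, 0], 0]
  ]
}}

```text
clock: 2.4
position: [0.5131, -0.0182, 0.1484]
ee_rot: [0.478, -0.478, -0.521, 0.521]
contact_force: [-0.7, -0.4, 1.0]
width: 0.0003
```

```bash
python3 - <<'E'
from rig import manip
import cv2,numpy as np
from scipy.spatial.transform import Rotation as R
s=manip.get_state()
for k in ["clock","position","qpos","contact_force","width"]: print(k,np.round(s[k],4))
q=s["ee_rot"];print(R.from_quat([q[1],q[2],q[3],q[0]]).as_matrix().round(3))
for n in ["wrist","scene","top"]:
    d=manip.get_image(n); np.savez(f"{n}1.npz",**d)
    cv2.imwrite(f"pics/{n}1.png",cv2.cvtColor(d["pixels"],cv2.COLOR_RGB2BGR))
E
```

```text
clock 2.4
position [ 0.5131 -0.0182  0.1484]
qpos [-1.7110e-01  2.6340e-01  1.7900e+00  1.0000e-04  1.0889e+00 -1.8291e+00]
contact_force [-0.6981 -0.4013  1.016 ]
width 0.0003
[[-0.087 -0.001 -0.996]
 [ 0.996  0.    -0.087]
 [ 0.    -1.     0.001]]
```

View pics/wrist1.png

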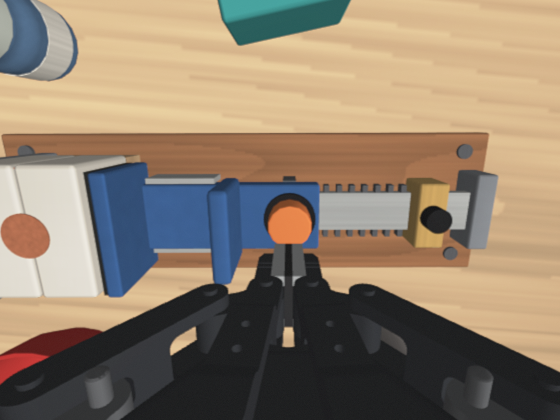

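View pics/scene1.png

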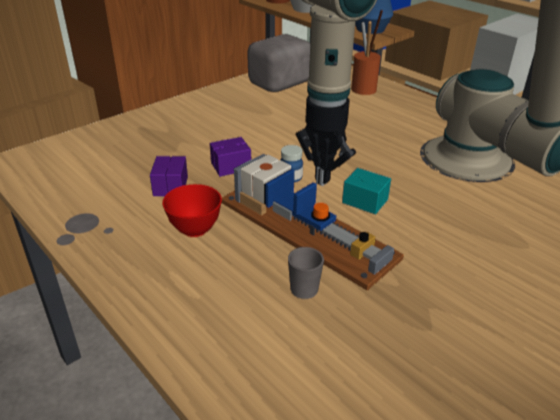

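The wrist view shows the fingertips at (290,265), in line with the button at (289,222), and the jaw axis runs along the bar. Nothing else is near the tips, so I go down.

>>> {"name": "arm_command", "arguments": {
  "commands": [
    [0, [0, 0, -2], 0],
    [0, [0, 0, -2], 0],
    [0, [0, 0, -1], 0],
    [0, [0, 0, -0.4], 0],
    [0, [0, 0, -0.3], 0],
    [0, [0, 0, -0.3], 0],
    [0, [0, 0, 0], 0]
  ]
}}

```text
clock: 3.25
position: [0.5135, -0.0182, 0.0887]
ee_rot: [-0.477, 0.478, 0.522, -0.521]
contact_force: [-0.9, 0.3, 0.1]
width: -0.0002
```

>>> {"name": "arm_command", "arguments": {
  "commands": [
    [0, [0, 0, -0.3], 0],
    [0, [0, 0, 0], 0]
  ]
}}

```text
clock: 3.45
position: [0.5139, -0.0183, 0.0855]
ee_rot: [-0.477, 0.478, 0.522, -0.521]
contact_force: [0.5, 0.2, -0.1]
width: 0.0005
```

>>> {"name": "arm_command", "arguments": {
  "commands": [
    [0, [0, 0, -0.2], 0],
    [0, [0, 0, 0], 0]
  ]
}}

```text
clock: 3.65
position: [0.5139, -0.0183, 0.0849]
ee_rot: [-0.477, 0.478, 0.522, -0.521]
contact_force: [-2.3, -0.0, 12.3]
width: -0.0
```

```bash
python3 - <<'E'
from rig import manip
import cv2,numpy as np
ims=[]
for n in ["wrist","scene"]:
    d=manip.get_image(n); np.savez(f"{n}2.npz",**d)
    p=d["pixels"]; p=p[150:300,150:430] if n=="wrist" else p[150:290,220:420]
    ims.append(cv2.resize(p,(480,400),interpolation=cv2.INTER_CUBIC)[:, :400])
cv2.imwrite("pics/p2.png",cv2.cvtColor(np.hstack(ims),cv2.COLOR_RGB2BGR))
s=manip.get_state();print(s["position"],s["contact_force"])
E
```

```text
[ 0.51392429 -0.01829167  0.08484032] [-1.79959659 -0.12239426 10.32993058]
```

View pics/p2.png

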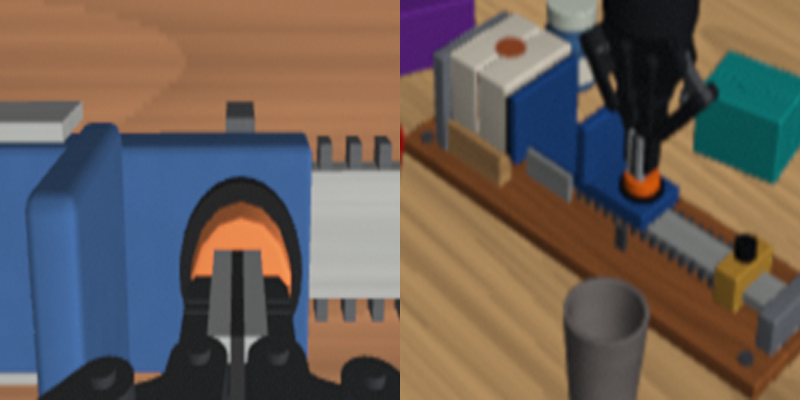

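TCP z is 0.0849, so the tips are at 68 mm with 10–12 N against the stop, and both views show the button sunk. I lift off and check that it stays down.

>>> {"name": "arm_command", "arguments": {
  "commands": [
    [0, [0, 0, 0.5], 0],
    [0, [0, 0, 1], 0],
    [0, [0, 0, 2], 0],
    [0, [0, 0, 2], 0],
    [0, [0, 0, 1.5], 0],
    [0, [0.2, -2, 0], 0],
    [0, [0.25, -3, 0], 0],
    [0, [0.22, -2.7, 0], 0],
    [0, [0, 0, 0], 0],
    [0, [0, 0, 0], 0]
  ]
}}

```text
clock: 4.75
position: [0.5197, -0.0954, 0.1534]
ee_rot: [-0.478, 0.478, 0.521, -0.521]
contact_force: [-0.1, -0.3, -0.3]
width: -0.0001
```

```bash
python3 - <<'E'
from rig import manip
from h import *
ims=[]
for n in ["wrist","scene"]:
    d=manip.get_image(n); np.savez(f"{n}3.npz",**d)
    C=cloud(d);H=hsv(d);h,s,v=[H[...,i].astype(int) for i in range(3)];z=C[...,2]
    m=(h>5)&(h<16)&(s>190)&(v>150)&(abs(C[...,1]+.02)<.04)&(abs(C[...,0]-.513)<.04)
    print(n,"orange",m.sum(),np.percentile(C[m],[5,50,95],axis=0).round(4).tolist())
    m=(h>105)&(h<122)&(s>120)&(z>.098)&(C[...,1]>-.09)&(C[...,1]<0)
    if m.sum(): print("plate top",m.sum(),C[m].mean(0).round(4))
    p=d["pixels"]; ims.append(cv2.resize(p if n=="wrist" else p[130:280,210:410],(400,300),interpolation=cv2.INTER_CUBIC))
cv2.imwrite("pics/p3.png",cv2.cvtColor(np.hstack(ims),cv2.COLOR_RGB2BGR))
s=manip.get_state();print(s["position"],s["contact_force"])
E
```

```text
Traceback (most recent call last):
IndexError: index -1 is out of bounds for axis 0 with size 0
```

Probably the plate hides the button in the wrist view, so I rerun and guard for an empty mask.

```bash
python3 - <<'E'
from rig import manip
from h import *
ims=[]
for n in ["wrist","scene"]:
    d=manip.get_image(n); np.savez(f"{n}3.npz",**d)
    C=cloud(d);H=hsv(d);h,s,v=[H[...,i].astype(int) for i in range(3)];z=C[...,2]
    m=(h>5)&(h<16)&(s>190)&(v>130)&(abs(C[...,1]+.02)<.04)&(abs(C[...,0]-.513)<.04)
    if m.sum(): print(n,"orange",m.sum(),np.percentile(C[m],[5,50,95],axis=0).round(4).tolist())
    m=(h>105)&(h<122)&(s>120)&(z>.098)&(C[...,1]>-.09)&(C[...,1]<0)
    if m.sum(): print("plate top",m.sum(),C[m].mean(0).round(4))
    p=d["pixels"]; ims.append(cv2.resize(p if n=="wrist" else p[130:280,210:410],(400,300),interpolation=cv2.INTER_CUBIC))
cv2.imwrite("pics/p3.png",cv2.cvtColor(np.hstack(ims),cv2.COLOR_RGB2BGR))
s=manip.get_state();print(s["position"],s["contact_force"])
E
```

```text
plate top 1698 [ 0.5142 -0.0593  0.1013]
scene orange 126 [[0.5041, -0.0269, 0.0616], [0.5168, -0.0127, 0.0665], [0.5273, -0.0026, 0.0685]]
plate top 101 [ 0.5214 -0.0573  0.1034]
[ 0.51949698 -0.09433202  0.15332239] [-0.92352828  0.85124123 -0.08017427]
```

View pics/p3.png

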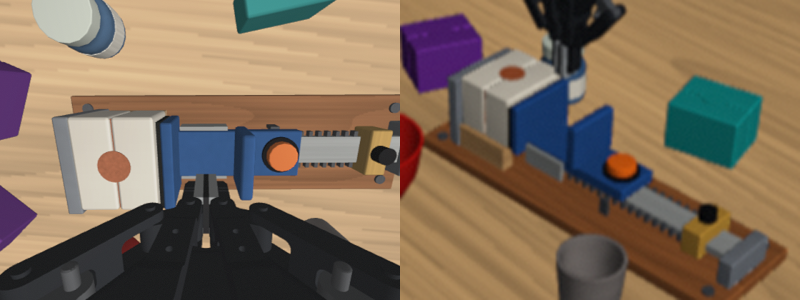

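The scene view shows the button still down, with its top at about 68 mm. In the wrist view the tips are over the middle of the gap between the plates. I lower them into the gap and start pushing gently.

>>> {"name": "arm_command", "arguments": {
  "commands": [
    [0, [0, 0, -2], 0],
    [0, [0, 0, -2], 0],
    [0, [0, 0, -1], 0],
    [0, [0, 0, -0.5], 0],
    [0, [0, 0, 0], 0],
    [0, [-0.06, 0.7, 0], 0],
    [0, [-0.04, 0.4, 0], 0],
    [0, [-0.03, 0.3, 0], 0],
    [0, [-0.03, 0.3, 0], 0],
    [0, [-0.03, 0.3, 0], 0]
  ]
}}

```text
clock: 5.9
position: [0.5182, -0.0759, 0.0988]
ee_rot: [0.477, -0.478, -0.521, 0.522]
contact_force: [-0.0, -4.0, 1.1]
width: 0.0002
```

>>> {"name": "arm_command", "arguments": {
  "commands": [
    [0, [-0.03, 0.4, 0], 0],
    [0, [-0.04, 0.5, 0], 0],
    [0, [-0.04, 0.5, 0], 0],
    [0, [-0.04, 0.5, 0], 0],
    [0, [-0.04, 0.5, 0], 0],
    [0, [-0.04, 0.5, 0], 0]
  ]
}}

```text
clock: 6.5
position: [0.5157, -0.0458, 0.0984]
ee_rot: [-0.478, 0.478, 0.521, -0.521]
contact_force: [1.1, -3.9, 2.5]
width: -0.0002
```

```bash
python3 - <<'E'
from rig import manip
from h import *
ims=[]
for n in ["wrist","scene"]:
    d=manip.get_image(n)
    p=d["pixels"]; ims.append(cv2.resize(p if n=="wrist" else p[130:280,210:410],(400,300),interpolation=cv2.INTER_CUBIC))
cv2.imwrite("pics/p4.png",cv2.cvtColor(np.hstack(ims),cv2.COLOR_RGB2BGR))
s=manip.get_state();print(s["position"],s["contact_force"])
E
```

```text
[ 0.51542607 -0.04494197  0.09815496] [ 0.57120404 -0.04865741  0.20004351]
```

View pics/p4.png

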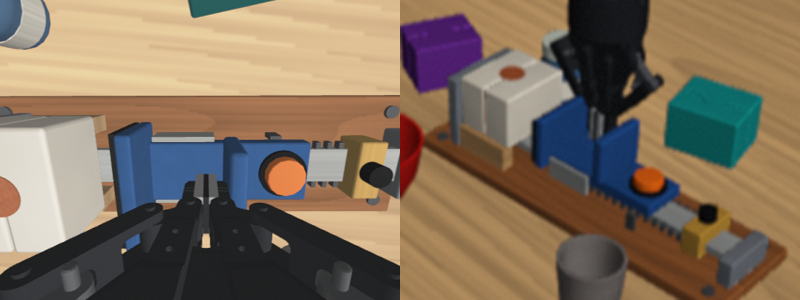

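The jaw is sliding with about 4 N on the tool, the mould hasn't moved, and the button is still down. I estimate about 39 mm to go.

>>> {"name": "arm_command", "arguments": {
  "commands": [
    [0, [-0.04, 0.5, 0], 0],
    [0, [-0.04, 0.5, 0], 0],
    [0, [-0.04, 0.5, 0], 0],
    [0, [-0.04, 0.5, 0], 0],
    [0, [-0.04, 0.5, 0], 0],
    [0, [-0.04, 0.5, 0], 0],
    [0, [-0.03, 0.3, 0], 0]
  ]
}}

```text
clock: 7.3
position: [0.5125, -0.0125, 0.0982]
ee_rot: [0.478, -0.477, -0.521, 0.521]
contact_force: [-0.8, -3.9, 0.8]
width: -0.0004
```

>>> {"name": "arm_command", "arguments": {
  "commands": [
    [0, [-0.02, 0.2, 0], 0],
    [0, [-0.02, 0.2, 0], 0],
    [0, [-0.01, 0.1, 0], 0]
  ]
}}

```text
clock: 7.6
position: [0.5121, -0.0079, 0.0982]
ee_rot: [0.478, -0.477, -0.521, 0.521]
contact_force: [-0.9, -3.2, -0.4]
width: 0.0003
```

>>> {"name": "arm_command", "arguments": {
  "commands": [
    [0, [-0.01, 0.2, 0], 0],
    [0, [-0.01, 0.1, 0], 0],
    [0, [0, 0, 0], 0]
  ]
}}

```text
clock: 7.9
position: [0.512, -0.0063, 0.0982]
ee_rot: [0.477, -0.478, -0.521, 0.522]
contact_force: [-0.5, -8.0, -1.7]
width: -0.0
```

>>> {"name": "arm_command", "arguments": {
  "commands": [
    [0, [-0.01, 0.2, 0], 0],
    [0, [0, 0, 0], 0]
  ]
}}

```text
clock: 8.1
position: [0.512, -0.0062, 0.0983]
ee_rot: [0.476, -0.478, -0.52, 0.524]
contact_force: [-1.3, -12.8, -1.7]
width: 0.0
```

The jaw has met the collar: the tool stopped at y = -0.006, as predicted, and the force is rising to 13 N. I back off a little into the gap and lift.

>>> {"name": "arm_command", "arguments": {
  "commands": [
    [0, [0, 0, 0], 0],
    [0, [0.07, -0.8, 0], 0],
    [0, [0.07, -0.8, 0], 0],
    [0, [0, 0, 0], 0],
    [0, [0, 0, 2], 0],
    [0, [0, 0, 4], 0],
    [0, [0, 0, 4], 0],
    [0, [0, 0, 4], 0],
    [0, [-2, 0, 0], 0],
    [0, [-4, 0, 0], 0],
    [0, [-4, 0, 0], 0],
    [0, [0, 0, 0], 0]
  ]
}}

```text
clock: 9.3
position: [0.4078, -0.0177, 0.2379]
ee_rot: [0.48, -0.476, -0.521, 0.522]
contact_force: [0.3, -0.2, 0.1]
width: 0.0001
```

```bash
python3 - <<'E'
from rig import manip
from h import *
ims=[]
for n in ["wrist","scene","top"]:
    d=manip.get_image(n);np.savez(f"{n}5.npz",**d)
    p=d["pixels"]; 
    p=p[140:280,210:410] if n=="scene" else p[100:310,150:450] if n=="top" else p
    ims.append(cv2.resize(p,(400,290),interpolation=cv2.INTER_CUBIC))
    if n=="wrist":continue
    C=cloud(d);H=hsv(d);h,s,v=[H[...,i].astype(int) for i in range(3)];z=C[...,2]
    o=(h>5)&(h<16)&(s>190)&(v>130)&(abs(C[...,1]-.05)<.04)&(abs(C[...,0]-.51)<.04)&(z<.09)
    if o.sum(): print(n,"orange",o.sum(),np.percentile(C[o],[5,50,95],axis=0).round(4).tolist())
    a=load(n+"0.npz")
    for nm,m in [("mould",lambda d,C,h,s,v:(s<60)&(v>150)&(C[...,2]>.097)&(C[...,2]<.106)&(C[...,0]>.45)&(C[...,1]<-.12)),("red",lambda d,C,h,s,v:((h<4)|(h>176))&(s>180)&(C[...,2]>.06)&(C[...,0]<.8))]:
        r=[]
        for q in (a,d):
            D=cloud(q);G=hsv(q);k=m(q,D,*[G[...,i].astype(int) for i in range(3)]);r.append((int(k.sum()),np.median(D[k],0).round(4).tolist()))
        print(n,nm,r)
cv2.imwrite("pics/p5.png",cv2.cvtColor(np.vstack([np.hstack(ims[:2]),np.hstack([ims[2],ims[2]*0])]),cv2.COLOR_RGB2BGR))
s=manip.get_state();print(s["clock"],s["position"],s["contact_force"])
E
```

```text
scene orange 142 [[0.4967, 0.0452, 0.0616], [0.51, 0.0596, 0.0664], [0.5204, 0.0697, 0.0684]]
scene mould [(579, [0.5302, -0.1635, 0.1008]), (590, [0.5305, -0.1641, 0.1008])]
scene red [(771, [0.6923, -0.2113, 0.069]), (770, [0.6918, -0.2118, 0.0688])]
top orange 166 [[0.4945, 0.0429, 0.0647], [0.5063, 0.0533, 0.0675], [0.518, 0.0653, 0.0705]]
top mould [(1303, [0.5231, -0.1719, 0.1019]), (1321, [0.5235, -0.1719, 0.102])]
top red [(620, [0.7094, -0.2171, 0.0724]), (627, [0.7104, -0.2156, 0.0727])]
9.45 [ 0.41434521 -0.0189457   0.23885091] [ 0.51092501  0.28147063 -0.16595867]
```

View pics/p5.png

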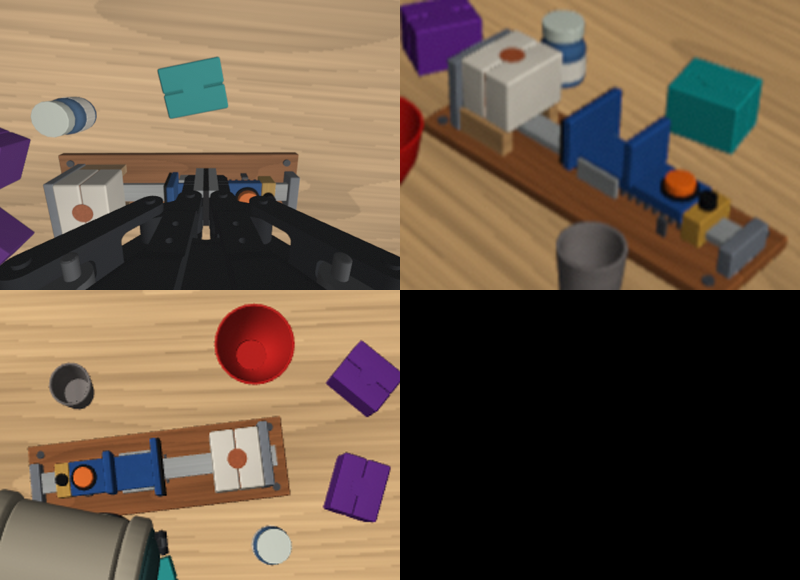

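Both views show the carriage tail against the brass collar. The button top is at 68 mm, and its y of 0.0533 plus 22 mm puts the tail at 0.075, against a collar face at 0.0757. The mould and the bowl are within 2 mm of their earlier readings, and the pot and jar look untouched. The tool is clear.

```bash
python3 - <<'E'
from rig import manip
print(manip.sign_off())
E
```

```text
the job is handed in; nothing more can be done
None
```

The job is handed in: the orange button is down and the blue jaw rests against the brass collar. No verdict was reported.

**What I did:** With the fingers shut, I pressed the button onto its stop at 10–12 N and lifted off. I then went down into the gap between the plates and pushed the push plate back about 71 mm. It met the collar with the force rising to 13 N, and then I backed off and lifted clear. It took about 9.5 s of the 38 s.

**Last checks:**
- **Button:** its top is at about 68 mm, so it is still down.
- **Jaw:** the gap between tail and collar works out at about 0.5 mm, within the 2 mm calibration error. The 13 N rise on contact supports that.
- **Mould and bowl:** both are within about 2 mm of their first readings.
- **Pot and jar:** I only compared these by eye, and they look unmoved.
- **Tool:** it is clear of everything, with the force reading near zero.

None of the checks disagreed. One image script stopped because the button was hidden from the wrist camera; I reran it and it had no effect on the job.

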